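# Check-weigh the jar from the back of the stock tray

## Task

Fetch the low jar that is hemmed in at the back of the white stock tray by three tall bottles, and stand it in the middle of the bench scale's pan for a check weighing. First stand all three tall bottles on the black mat to make room; once the jar is on the scale, put each bottle back upright on the very spot in the tray where it stood. Set things down rather than dropping them, tip nothing over, and leave the dropper bottle and the small tin in the tray where they are.

Things in the scene. Friction and masses are not known exactly. Their poses are not given: they have to be found in the camera images.
- jar: Low round jar of amber glass with a black lid, the thing to be fetched: lid 56 mm across (widest part, from 26 to 44 mm up), 44 mm high in all, body 52 to 53 mm across, about 0.12 kg. Stands at the back (far side) of the tray. Origin: centre of its underside; z up.
- round_bottle: Tall amber bottle of round section, 54 mm across up to 98 mm, then a shoulder that narrows to the neck at 118 mm; black round cap 30 mm across from 126 to 160 mm up (its top). About 0.2 kg. To be lifted by the cap. Origin: centre of its underside; z up, on the bottle's axis.
- square_bottle: Tall amber bottle of square section, 50 x 50 mm up to 104 mm, shoulder up to 114 mm; black round cap 30 mm across from 120 to 152 mm up (its top). About 0.2 kg. To be lifted by the cap. Origin: centre of its underside; z up, on the bottle's axis; x and y along its sides.
- flat_bottle: Tall amber bottle of oblong section (flask), 40 mm (its x) by 62 mm (its y) up to 112 mm, shoulder up to 124 mm; black round cap 30 mm across from 132 to 166 mm up (its top). About 0.19 kg. To be lifted by the cap. Origin: centre of its underside; z up, on the bottle's axis.
- dropper: Small amber dropper bottle, 32 mm across, 86 mm high with its rubber bulb, standing in a front corner of the tray. To be left alone. Origin: centre of its underside.
- tin: Small flat round steel tin, 48 mm across, 19 mm high, lying in the other front corner of the tray. To be left alone. Origin: centre of its underside.
- stock_tray: White plastic tray fixed to the bench, 200 (x) by 290 mm (y), rim 18 mm high, 4 mm thick, floor 4 mm thick. Origin: centre of its underside; x points to its back, away from the robot. The jar stands 40 mm behind the middle, a tall bottle 66 mm to its left (+y), right and 62 mm in front of it; which is where changes, each squared to the tray within 5 degrees (the oblong one's long side along y).
- mat: Black rubber bench mat fixed to the bench, 210 x 210 mm, 4 mm thick, with a thin grey border line, to the left or to the right of the tray: the side area for the bottles. Origin: centre of its underside; z up, x and y along its sides.
- scale_pan (a point): Middle of the top face of the bench scale's steel pan, 50 mm above the bench; the pan is 155 mm (x) by 170 mm (y), flat and rigid, fixed. The scale stands on the other side of the tray from the mat, its low display panel towards the robot (its -x).

How it is judged:
On the way, in this order (a step that is already met when the one before it is completed fails the run):
1. all three tall bottles stand upright on the mat, let go, the jar still in its place in the tray (linear speed of each of round_bottle, square_bottle, flat_bottle below 0.03 m/s and angle between each of round_bottle, square_bottle, flat_bottle's own z axis and vertical below 0.12 rad and contact force between the fingers and round_bottle below 0.3 N and x of round_bottle in the frame of mat between -0.095 and 0.095 m and y of round_bottle in the frame of mat between -0.095 and 0.095 m and z of each of round_bottle, square_bottle, flat_bottle in the frame of mat below 0.012 m and contact force between the fingers and square_bottle below 0.3 N and x of square_bottle in the frame of mat between -0.095 and 0.095 m and y of square_bottle in the frame of mat between -0.095 and 0.095 m and contact force between the fingers and flat_bottle below 0.3 N and x of flat_bottle in the frame of mat between -0.095 and 0.095 m and y of flat_bottle in the frame of mat between -0.095 and 0.095 m and distance of jar from where it was at the start of the episode below 0.02 m), for 0.2 s.
2. the jar stands in the middle of the scale's pan, let go, while the three bottles still stand on the mat (linear speed of each of jar, round_bottle, square_bottle, flat_bottle below 0.03 m/s and angle between each of jar, round_bottle, square_bottle, flat_bottle's own z axis and vertical below 0.12 rad and contact force between the fingers and jar below 0.3 N and horizontal distance between jar and scale_pan below 0.015 m and z of jar in the frame of scale_pan between -0.005 and 0.005 m and contact force between the fingers and round_bottle below 0.3 N and x of round_bottle in the frame of mat between -0.095 and 0.095 m and y of round_bottle in the frame of mat between -0.095 and 0.095 m and z of each of round_bottle, square_bottle, flat_bottle in the frame of mat below 0.012 m and contact force between the fingers and square_bottle below 0.3 N and x of square_bottle in the frame of mat between -0.095 and 0.095 m and y of square_bottle in the frame of mat between -0.095 and 0.095 m and contact force between the fingers and flat_bottle below 0.3 N and x of flat_bottle in the frame of mat between -0.095 and 0.095 m and y of flat_bottle in the frame of mat between -0.095 and 0.095 m), for 0.2 s.
At the end, for the whole second after the job is handed in: The jar stands upright at rest on the scale's pan within 15 mm of its middle; each of the three tall bottles stands upright at rest within 12 mm of where it stood at the start; the dropper bottle and the tin are within 15 mm of where they were; all is let go (linear speed of each of jar, round_bottle, square_bottle, flat_bottle below 0.03 m/s and angle between each of jar, round_bottle, square_bottle, flat_bottle's own z axis and vertical below 0.12 rad and contact force between the fingers and jar below 0.3 N and horizontal distance between jar and scale_pan below 0.015 m and z of jar in the frame of scale_pan between -0.005 and 0.005 m and distance of each of round_bottle, square_bottle, flat_bottle from where it was at the start of the episode below 0.012 m and contact force between the fingers and round_bottle below 0.3 N and contact force between the fingers and square_bottle below 0.3 N and contact force between the fingers and flat_bottle below 0.3 N and distance of each of dropper, tin from where it was at the start of the episode below 0.015 m); the robot touches nothing.
It fails at once if the dropper bottle or the tin is pushed more than 15 mm from its place or tipped over (distance of any of dropper, tin from where it was at the start of the episode above 0.015 m or angle between dropper's own z axis and vertical above 0.5 rad).
It fails at once if a tall bottle or the jar is tipped over (more than 35 degrees) (angle between any of round_bottle, square_bottle, flat_bottle, jar's own z axis and vertical above 0.61 rad).
It fails at once if a tall bottle or the jar is dropped (falls freely at more than 0.7 m/s, about 25 mm) ((linear speed of round_bottle above 0.7 m/s and contact force between the fingers and round_bottle below 0.05 N) or (linear speed of square_bottle above 0.7 m/s and contact force between the fingers and square_bottle below 0.05 N) or (linear speed of flat_bottle above 0.7 m/s and contact force between the fingers and flat_bottle below 0.05 N) or (linear speed of jar above 0.7 m/s and contact force between the fingers and jar below 0.05 N)).
It also fails if it takes over 144 s, if anything falls off the work surface, if the arm or the gripper's body presses on something with over 40 N, if the wrist force passes 120 N, or if a joint passes its speed limit or range.

## Robot

A 6-joint arm with a two-finger parallel gripper is mounted at the origin on the work surface. World frame = base frame: x ahead of the robot, y to its left, z up, the work surface at z = 0. Lengths are in m, angles in rad, forces in N, time in s.
With the tool pointing down it reaches from about 0.35 to 1 m from the base axis. Payload 7.1 kg.
Tool frame: the origin (TCP) lies at the centre of the arm's flange, where the gripper is bolted on; the fingertips stand 173 mm ahead of it and the grasp point (between the pads) lies 155 mm ahead of it; z points along the fingers, y is the line along which they close (so a half turn about z gives the same grasp; the last joint's range is limited). The gripper opens to 85 mm and grips with 20 to 120 N. Pads are 22 mm wide; open, the fingers measure 114 mm over their backs; the gripper's body (76 mm by 85 mm) begins 54 mm behind the grasp point. The pads swing forward as they close: fully open they stand 13 mm farther back than shut.
Start: joints at [1.115, 0.423, 1.63, -0, 1.089, -0.019], TCP at [0.264, 0.566, 0.405] pointing down, gripper open.
Joint ranges: [-3, 3], [-0.9, 2.11], [0.09, 2.58], [-1.31, 4.45], [0.11, 2.69], [-2.54, 2.54]. Speed limits (rad/s): [2.39, 2.39, 3.01, 3.14, 3.14, 3.14].

## Interface

Orientations are given as a unit quaternion [w, x, y, z].
In Python, from cell import manip gives the robot as it stands. Calls block until the motion is done:
- manip.movep(position, orientation): joint-space move of the TCP to a pose.
- manip.move_l(position, velocity=0.15, attitude=None, until_force=None): straight line of the TCP; attitude=None keeps the orientation; velocity is the mean speed in m/s. With until_force (N) it stops when the force on the tool has changed by that much, and returns True; else False.
- manip.movej(angles): joint-space move.
- manip.grip(opening): finger opening in m; the grip force is fixed at half the most; returns when the fingers have stopped.
- manip.wait(seconds).
- manip.solve_ik(position, orientation): joint angles nearest the present ones, or None.
- manip.get_obs(): the state.
- manip.read_camera(name): name is "scene" or "side" or "wrist"; returns a dict with "img" (480x640x3 uint8, red, green, blue), "fx", "fy", "cx", "cy" (pixels), "R" (3x3) and "t" (3): a world point X has camera coordinates R X + t. Camera axes: x right, y down, z forward; pixel columns grow to the right and rows downward; lengths in m; the calibration is good to about 2 mm. The wrist camera is an equidistant fisheye: a pixel r from the principal point sees the ray r / f radians off the axis. A picture is of the moment at which its call begins. There is no depth.
A pose or a line that the arm cannot do raises manip.MotionError and nothing moves.
- manip.hand_in(): hands the job in; it is judged then, once.
Trained networks look in the newest picture that a camera, given by its name, has taken for a name from the list of things; names that differ only in an ending like _2 or _b are one class to them, and where a whole thing is asked for, a point or a joint stands for the part that bears it (a point fixed in the world has none). Each returns a list of dicts, best first, with "conf" (0 to 1); they miss things now and then, are a little off and sometimes report something else, mostly with a low value. They report only what shows in the picture. A call takes as long as a camera call.
- manip.look_for(label, camera): "rect" ([left, top, right, bottom] as shares, 0 to 1, of the picture: columns of its width, rows of its height, round what is visible of it).
- manip.silhouettes(label, camera): "mask" (480x640 bool, what is visible of it) and "rect" ([left, top, right, bottom] as shares, 0 to 1, of the picture: columns of its width, rows of its height, round what is visible of it).
- manip.place_of(label, camera): "centre" ([column, row] as shares, 0 to 1, of the picture: columns of its width, rows of its height: a listed point, or the origin of a listed thing).
The state is a dict: "time": time; "joint_positions": joint angles; "joint_velocities": joint speeds; "joint_torque": joint torques, N m; "ee_pos": TCP position; "ee_rot": TCP orientation; "wrist_force": force on the tool from outside, world axes, zero at the start; "moment": the same for the moment, N m; "gripper_width": finger opening in m; "grip_force": force on a finger pad.
Only numpy, scipy, OpenCV 4.12 (cv2) and the standard library are available. Lean on these libraries where they do the work, as an engineer would, in place of code of your own. Each camera call takes 0.05 s, during which the arm holds its last target. There are 200 camera calls.

## Working session

There is one attempt and no reset: what is moved stays moved. The work goes in short steps, each a Python script; the robot and the scene stay as the last script left them, time stands still between calls to the robot, and variables do not carry over. Pictures are saved under pics/ and viewed, at most 14 in all, crops included, and the job is handed in when it is done.

```bash
mkdir -p pics; ls; python3 - <<'E'
from cell import manip
import cv2,numpy as np
ims=[]
for c in ["scene","side"]:
    r=manip.read_camera(c); cv2.imwrite(f"pics/{c}0.png",r["img"][:,:,::-1])
    print(c,r["fx"],r["fy"],r["cx"],r["cy"],np.round(r["R"],4).tolist(),np.round(r["t"],4).tolist())
    for n in ["jar","round_bottle","square_bottle","flat_bottle","dropper","tin","stock_tray","mat","scale_pan"]:
        p=manip.place_of(n,c); l=manip.look_for(n,c)
        f=lambda v:[round(x*(640 if i%2==0 else 480)) for i,x in enumerate(v)]
        print(n,[(f(q["centre"]),round(q["conf"],2)) for q in p[:2]],[(f(q["rect"]),round(q["conf"],2)) for q in l[:2]])
o=manip.get_obs();print(o["time"],o["ee_pos"],o["ee_rot"])
E
```

```text
pics
scene 451.35748392659735 451.35748392659735 318.03717933769076 236.33116971276857 [[0.3905, 0.9203, -0.0232], [0.5092, -0.237, -0.8274], [-0.7669, 0.3113, -0.5612]] [-0.2158, -0.2211, 1.4325]
jar [([328, 283], 0.68)] [([318, 259, 345, 288], 0.6)]
round_bottle [([311, 268], 0.91)] [([297, 202, 324, 258], 0.93)]
square_bottle [([303, 295], 0.87)] [([284, 228, 321, 303], 0.65)]
flat_bottle [([353, 269], 0.88)] [([339, 199, 375, 282], 0.72)]
dropper [([343, 235], 0.43)] [([339, 209, 347, 228], 0.54)]
tin [([261, 275], 0.71), ([332, 281], 0.51)] []
stock_tray [] [([235, 230, 400, 332], 0.8)]
mat [([436, 217], 0.84), ([303, 294], 0.55)] [([384, 189, 497, 250], 0.89)]
scale_pan [([139, 281], 0.77)] [([87, 243, 191, 334], 0.58)]
side 473.2217966706298 473.2217966706298 315.01388541848354 240.93668289734774 [[0.9917, -0.1262, 0.0232], [-0.0524, -0.5633, -0.8246], [0.1171, 0.8166, -0.5653]] [-0.5624, 0.0841, 0.8515]
jar [([344, 267], 0.71), ([330, 251], 0.69)] [([329, 242, 345, 274], 0.79)]
round_bottle [([316, 276], 0.74)] [([176, 367, 382, 477], 0.72), ([301, 198, 332, 279], 0.69)]
square_bottle [([356, 290], 0.68)] []
flat_bottle [([331, 249], 0.57), ([325, 273], 0.53)] [([323, 172, 347, 247], 0.58)]
dropper [([276, 246], 0.81)] []
tin [([311, 318], 0.89)] [([300, 300, 334, 323], 0.68)]
stock_tray [([324, 272], 0.56), ([334, 250], 0.26)] [([253, 228, 411, 338], 0.87)]
mat [([272, 184], 0.92)] [([229, 160, 320, 211], 0.61)]
scale_pan [([309, 424], 0.8)] [([175, 369, 381, 479], 0.65)]
1.9 [0.26435243 0.56631677 0.40472837] [2.15222581e-05 2.16651876e-01 9.76248925e-01 2.67977388e-06]
```

View pics/scene0.png

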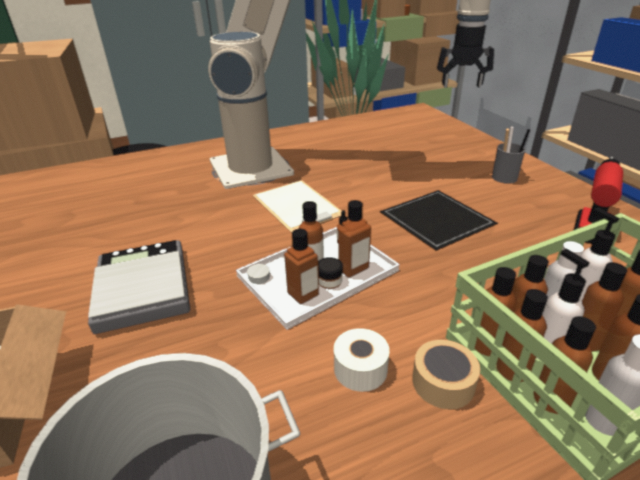

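View pics/side0.png

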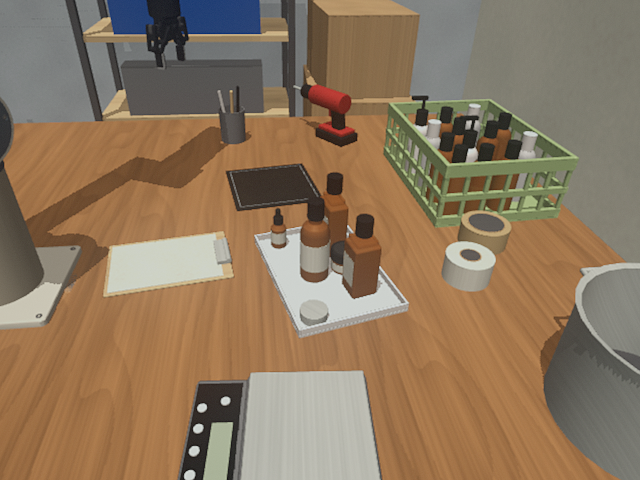

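Square bottle is right (-y), flat left (+y), round in front. Caps: scene round (310,206), square (300,236), flat (355,206); side round (316,203), square (365,219), flat (334,180). The mat is on +y, the scale on -y.

```bash
cat > h.py <<'E'
from cell import manip
import cv2,numpy as np
from scipy.optimize import least_squares
def ray(c,px,fish=False):
    u=np.array([(px[0]-c["cx"])/c["fx"],(px[1]-c["cy"])/c["fy"]])
    if fish:
        t=np.linalg.norm(u); d=np.r_[u/t*np.sin(t),np.cos(t)] if t>1e-9 else np.array([0,0,1.])
    else: d=np.r_[u,1]
    R=np.array(c["R"]); d=R.T@d
    return -R.T@np.array(c["t"]),d/np.linalg.norm(d)
def tri(rays):
    A=sum(np.eye(3)-np.outer(d,d) for o,d in rays); b=sum((np.eye(3)-np.outer(d,d))@o for o,d in rays)
    X=np.linalg.solve(A,b)
    return X,[np.linalg.norm(np.cross(X-o,d)) for o,d in rays]
def onz(r,z): o,d=r; return o+d*(z-o[2])/d[2]
def proj(c,X,fish=False):
    p=np.array(c["R"])@X+np.array(c["t"])
    if fish:
        a=np.arctan2(np.hypot(p[0],p[1]),p[2])/max(np.hypot(p[0],p[1]),1e-9); return np.array([c["cx"]+c["fx"]*p[0]*a,c["cy"]+c["fy"]*p[1]*a])
    return np.array([c["cx"]+c["fx"]*p[0]/p[2],c["cy"]+c["fy"]*p[1]/p[2]])
def down(yaw): # tool pointing down, tool y (closing line) at world angle yaw+90deg
    return np.array([0,np.cos(yaw/2),np.sin(yaw/2),0])
E
python3 - <<'E'
from h import *
s=manip.read_camera("scene");d=manip.read_camera("side")
for n,a,b in [("round",(310,205),(316,203)),("square",(300,234),(365,219)),("flat",(355,205),(334,178)),("mat",(436,217),(272,184)),("pan",(139,281),(309,424)),("tin",(261,275),(311,318)),("jar",(328,283),(344,267)),
 ("matL",(383,215),(321,203))]:
    X,e=tri([ray(s,a),ray(d,b)]);print(n,X.round(3),np.round(e,3))
for n,p,c in [("mat scene",[(383,215),(436,192),(497,221),(437,247)],s),("mat side",[(227,170),(304,164),(323,202),(236,209)],d),("tray scene top",[(237,270),(290,321),(399,266),(346,229)],s),("tray side top",[(255,235),(300,332),(407,302),(355,225)],d)]:
    print(n,[onz(ray(c,q),.018 if 'tray' in n else .004)[:2].round(3).tolist() for q in p])
for q in [[.45,.02,.47],[.5,.0,.47],[.5,.1,.47]]: print(q,[manip.solve_ik(q,down(y)) is not None for y in (0,1.57,3.14,-1.57)])
E
```

```text
round [ 0.562 -0.018  0.159] [0.001 0.001]
square [ 0.639 -0.069  0.152] [0.001 0.001]
flat [0.607 0.061 0.164] [0. 0.]
mat [0.503 0.349 0.004] [0.002 0.002]
pan [ 0.512 -0.369  0.047] [0.001 0.001]
tin [ 0.542 -0.131  0.   ] [0.003 0.003]
jar [ 0.624 -0.006  0.003] [0.003 0.003]
matL [0.588 0.132 0.091] [0.019 0.019]
mat scene [[0.44, 0.23], [0.395, 0.424], [0.585, 0.472], [0.616, 0.272]]
mat side [[0.388, 0.441], [0.595, 0.462], [0.618, 0.25], [0.414, 0.236]]
tray scene top [[0.523, -0.176], [0.714, -0.124], [0.655, 0.145], [0.478, 0.105]]
tray side top [[0.455, 0.102], [0.519, -0.183], [0.71, -0.13], [0.669, 0.122]]
[0.45, 0.02, 0.47] [True, True, True, False]
[0.5, 0.0, 0.47] [True, True, True, False]
[0.5, 0.1, 0.47] [True, True, True, False]
```

Measured cap heights (159/152/164 mm) match the text, and the layout gives a tray yaw of about 0.25 rad. Next I refine with the wrist camera.

```bash
python3 - <<'E'
from h import *
for i,p in enumerate([[.50,.0,.48],[.60,-.03,.48],[.55,.06,.48]]):
    manip.movep(p,down(.25)); manip.wait(.3)
    c=manip.read_camera("wrist"); cv2.imwrite(f"pics/w{i}.png",c["img"][:,:,::-1]); 
    np.save(f"w{i}.npy",c,allow_pickle=True)
    if i==0: print(c["fx"],c["cx"],c["cy"],np.round(c["R"],3).tolist(),(-np.array(c["R"]).T@c["t"]).round(3))
    for n,z in [("jar",.004),("round_bottle",.004),("square_bottle",.004),("flat_bottle",.004),("scale_pan",.05),("mat",0),("tin",.004),("dropper",.004),("stock_tray",0)]:
        print(n,[([round(q["centre"][0]*640),round(q["centre"][1]*480)],round(q["conf"],2),onz(ray(c,(q["centre"][0]*640,q["centre"][1]*480),True),z)[:2].round(3).tolist()) for q in manip.place_of(n,"wrist")[:2]])
    if i==2:
        for n,X in [("round",[.562,-.018,.159]),("sq",[.639,-.069,.152]),("flat",[.607,.061,.164])]: print(n,proj(c,np.array(X),True).round(1))
print(manip.get_obs()["time"])
a=cv2.imread("pics/w1.png");b=cv2.imread("pics/w2.png")
E
```

```text
371.64829954431775 322.25779096951345 238.29592191161427 [[0.248, -0.969, 0.0], [-0.92, -0.235, 0.312], [-0.302, -0.077, -0.95]] [0.578 0.021 0.449]
jar [([351, 90], 0.93, [0.622, -0.003])]
round_bottle [([352, 142], 0.69, [0.563, -0.02])]
square_bottle [([409, 96], 0.85, [0.635, -0.071]), ([438, 177], 0.32, [0.55, -0.135])]
flat_bottle [([299, 88], 0.97, [0.61, 0.057])]
scale_pan [([582, 260], 0.58, [0.51, -0.37])]
mat [([73, 133], 0.92, [0.499, 0.36])]
tin [([438, 178], 0.7, [0.549, -0.135])]
dropper [([252, 172], 0.69, [0.498, 0.088])]
stock_tray [([354, 126], 0.83, [0.582, -0.018])]
jar [([309, 161], 0.9, [0.627, -0.005])]
round_bottle [([307, 214], 0.91, [0.561, -0.019])]
square_bottle [([364, 167], 0.64, [0.635, -0.071])]
flat_bottle [([254, 161], 0.96, [0.611, 0.059])]
scale_pan [([540, 317], 0.94, [0.513, -0.37])]
mat [([55, 198], 0.67, [0.498, 0.356])]
tin [([394, 247], 0.61, [0.547, -0.138])]
dropper [([219, 237], 0.82, [0.504, 0.085]), ([255, 164], 0.31, [0.608, 0.057])]
stock_tray [([305, 199], 0.93, [0.578, -0.013])]
jar [([390, 143], 0.85, [0.623, -0.005])]
round_bottle [([388, 195], 0.8, [0.561, -0.02])]
square_bottle [([444, 152], 0.58, [0.633, -0.075]), ([594, 292], 0.46, [0.506, -0.416])]
flat_bottle [([334, 138], 0.75, [0.611, 0.061])]
scale_pan [([593, 297], 0.74, [0.511, -0.369])]
mat [([106, 178], 0.6, [0.497, 0.352])]
tin [([468, 227], 0.81, [0.549, -0.138])]
dropper [([289, 222], 0.56, [0.497, 0.09]), ([389, 193], 0.39, [0.563, -0.021])]
stock_tray [([387, 177], 0.95, [0.582, -0.014])]
round [416.4 230.4]
sq [493.6 159.3]
flat [339.3 153.4]
7.6
```

View pics/w0.png

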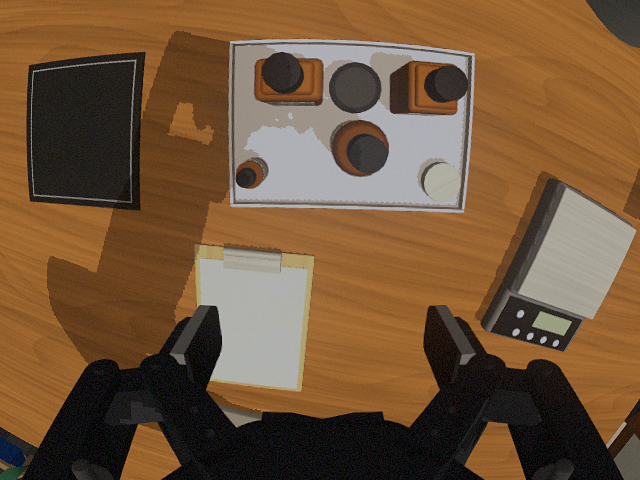

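View pics/w2.png

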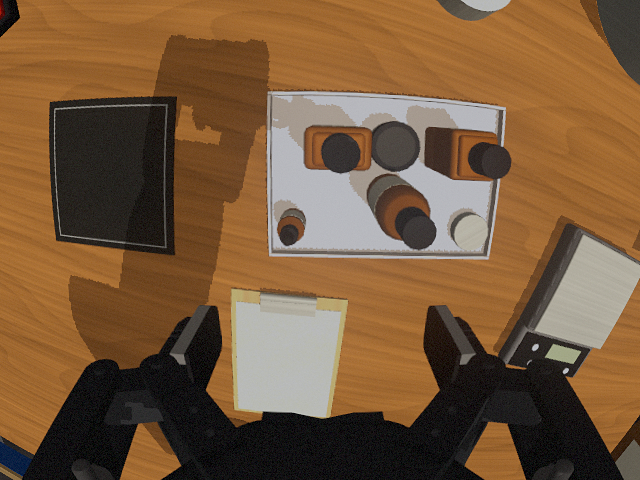

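Wrist pictures: cap tops at w0 round (368,153), square (446,84), flat (284,73), and at w2 (416,231), (491,160), (341,153). Predictions agree within 2 px. Jar lid at (355,87)/(395,146); mat corners clear at left. I triangulate all four tops plus the mat and pan.

```bash
python3 - <<'E'
from h import *
w0=np.load("w0.npy",allow_pickle=True).item();w2=np.load("w2.npy",allow_pickle=True).item()
s=manip.read_camera("scene");d=manip.read_camera("side")
T={"round":[(368,153),(416,231),(310,205),(316,203)],"square":[(446,84),(491,160),(300,234),(365,219)],"flat":[(284,73),(341,153),(355,205),(334,178)]}
for n,(a,b,e,f) in T.items():
    X,r=tri([ray(w0,a,1),ray(w2,b,1),ray(s,e),ray(d,f)]);X2,_=tri([ray(w0,a,1),ray(w2,b,1)]);print(n,X.round(4),np.round(r,4),X2.round(4))
X,r=tri([ray(w0,(355,87),1),ray(w2,(395,146),1)]);print("jar",X.round(4),np.round(r,4))
for q in ["onz48"]: print(onz(ray(w0,(355,87),1),.048),onz(ray(w2,(395,146),1),.048))
for n,P,z in [("mat w0",[(28,66),(145,53),(139,209),(28,203)],.004),("pan w0",[(564,184),(635,231),(599,318),(501,290)],.05)]:
    Q=np.array([onz(ray(w0,p,1),z)[:2] for p in P]);print(n,Q.round(3).tolist(),Q.mean(0).round(4))
Q=np.array([onz(ray(w2,p,1),.004)[:2] for p in [(50,103),(176,97),(174,254),(57,240)]]);print("mat w2",Q.round(3).tolist(),Q.mean(0).round(4))
X,r=tri([ray(w0,(582,260),1),ray(w2,(593,297),1),ray(s,(139,281)),ray(d,(309,424))]);print("pan",X,r)
X,r=tri([ray(w0,(73,133),1),ray(w2,(106,178),1),ray(s,(436,217)),ray(d,(272,184))]);print("mat",X,r)
E
```

```text
round [ 0.5622 -0.0185  0.159 ] [0.0012 0.001  0.0012 0.0011] [ 0.5615 -0.0194  0.1563]
square [ 0.6375 -0.068   0.1507] [0.0016 0.0005 0.001  0.0016] [ 0.6375 -0.0702  0.1443]
flat [0.6071 0.0595 0.1641] [0.0014 0.0007 0.0009 0.0007] [0.6073 0.0592 0.1571]
jar [ 0.6222 -0.0034  0.0464] [0. 0.]
[ 0.62198776 -0.00331486  0.048     ] [ 0.62220372 -0.00310657  0.048     ]
mat w0 [[0.588, 0.472], [0.619, 0.263], [0.415, 0.233], [0.379, 0.443]] [0.5004 0.3528]
pan w0 [[0.597, -0.289], [0.578, -0.461], [0.431, -0.465], [0.44, -0.254]] [ 0.5113 -0.3672]
mat w2 [[0.588, 0.47], [0.62, 0.264], [0.416, 0.233], [0.384, 0.437]] [0.5019 0.3509]
pan [ 0.51109845 -0.3697572   0.04811356] [np.float64(0.0021342448548292356), np.float64(0.0003792917395601323), np.float64(0.0023129179501691294), np.float64(0.000770533549850191)]
mat [0.50016283 0.35252163 0.00327648] [np.float64(0.004695877880467771), np.float64(0.003215634232164037), np.float64(0.0034763834744641537), np.float64(0.002185209742959067)]
```

Everything fits: jar-to-bottle distances are 66, 65 and 62 mm. The mat is centred at (0.501, 0.352) with yaw 0.15, the pan at (0.511, -0.369). Moving the flat bottle first.

```bash
cat >> h.py <<'E'
YAW=.245; Q=down(YAW)
B={"flat":(.607,.0595,.153),"square":(.6375,-.069,.140),"round":(.562,-.0188,.147)}   # x,y, grasp height
m=.15; M=lambda x,y: np.array([.501+x*np.cos(m)-y*np.sin(m),.352+x*np.sin(m)+y*np.cos(m)])
SP={"flat":M(.05,-.06),"square":M(.05,.06),"round":M(-.058,0)}
def transfer(xy0,xy1,zg,zp=None,wide=.06,lift=.20):
    """grasp at xy0, grasp height zg; set down at xy1 with grasp height zp"""
    zp=zg if zp is None else zp; T=.155
    top=max(zg,zp)+T+lift
    manip.movep([*xy0,zg+T+.07],Q); manip.grip(wide)
    manip.move_l([*xy0,zg+T],.12); manip.grip(0); manip.wait(.2)
    o=manip.get_obs(); print("grip",round(o["gripper_width"],4),round(o["grip_force"],1),o["ee_pos"].round(4))
    manip.move_l([*xy0,zg+T+.02],.06); manip.move_l([*xy0,top],.22)
    o=manip.get_obs(); print("held",round(o["gripper_width"],4),round(o["grip_force"],1),"Fz",o["wrist_force"].round(2))
    manip.move_l([*xy1,top],.3); manip.move_l([*xy1,zp+T+.025],.22); manip.wait(.2)
    h=manip.move_l([*xy1,zp+T-.004],.03,until_force=3.)
    o=manip.get_obs(); print("down",h,o["ee_pos"].round(4),"want z",round(zp+T,4),o["wrist_force"].round(1))
    manip.grip(wide); manip.wait(.2); manip.move_l([*xy1,zp+T+.07],.15)
    manip.move_l([*xy1,top],.3) if lift<.1 else None
    print("t",manip.get_obs()["time"])
E
python3 - <<'E'
from h import *
for n in B:
    for p in (B[n][:2],SP[n]): print(n,p,manip.solve_ik([*p,B[n][2]+.355],Q) is not None, manip.solve_ik([*p,B[n][2]+.155],Q) is not None)
transfer(B["flat"][:2],SP["flat"],B["flat"][2])
for c in ("scene","side"):cv2.imwrite(f"pics/{c}1.png",manip.read_camera(c)["img"][:,:,::-1])
a=np.hstack([cv2.imread("pics/scene1.png")[150:350,220:520],cv2.imread("pics/side1.png")[120:320,180:480]]);cv2.imwrite("pics/c1.png",a)
E
```

```text
flat (0.607, 0.0595) True True
flat [0.55940484 0.30014564] True True
square (0.6375, -0.069) True True
square [0.54147227 0.41879817] True True
round (0.562, -0.0188) True True
round [0.44365128 0.34333259] True True
grip 0.0285 59.3 [0.6075 0.0595 0.3091]
held 0.0282 59.2 Fz [-0.69  0.07 -2.06]
down True [0.5594 0.3001 0.3092] want z 0.308 [-1.2  0.6  5.5]
t 15.4667
```

View pics/c1.png

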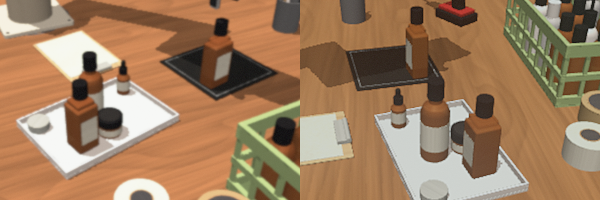

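The flat bottle stands upright on the mat (crop, left (215,60), right (415,50)); everything else is undisturbed. The other two are next.

```bash
sed -i 's/manip.movep(\[\*xy0,zg+T+.07\],Q)/manip.move_l([*xy0,zg+T+.07],.3)/' h.py; python3 - <<'E'
from h import *
for n in ("square","round"): print(n);transfer(B[n][:2],SP[n],B[n][2])
p=[.56,.10,.45]; manip.move_l(p,.3); manip.wait(.3)
c=manip.read_camera("wrist");cv2.imwrite("pics/w3.png",c["img"][:,:,::-1])
for n,z in [("jar",.004),("round_bottle",.004),("square_bottle",.004),("flat_bottle",.004),("scale_pan",.05),("mat",0)]:
    print(n,[(round(q["conf"],2),onz(ray(c,(q["centre"][0]*640,q["centre"][1]*480),True),z)[:2].round(3).tolist()) for q in manip.place_of(n,"wrist")[:2]])
print({k:v.round(3).tolist() for k,v in SP.items()})
print(proj(c,np.array([.622,-.0032,.048]),True))
E
```

```text
square
grip 0.0286 59.4 [ 0.6379 -0.0692  0.2961]
held 0.0283 59.2 Fz [ 0.98  0.35 -2.9 ]
down True [0.5415 0.4187 0.2962] want z 0.295 [-0.5  0.7  4.9]
t 24.8833
round
grip 0.0288 58.9 [ 0.5625 -0.0189  0.3031]
held 0.0287 59.3 Fz [-0.18  0.05 -2.19]
down True [0.4436 0.3433 0.303 ] want z 0.302 [-0.3 -1.   5. ]
t 34.0083
jar [(0.78, [0.624, -0.006]), (0.51, [0.499, 0.086])]
round_bottle [(0.6, [0.444, 0.342]), (0.16, [0.501, 0.353])]
square_bottle [(0.89, [0.536, 0.418])]
flat_bottle [(0.63, [0.559, 0.296]), (0.35, [0.583, -0.012])]
scale_pan [(0.89, [0.511, -0.362])]
mat [(0.75, [0.5, 0.355])]
{'flat': [0.559, 0.3], 'square': [0.541, 0.419], 'round': [0.444, 0.343]}
[434.68481181 164.86106676]
```

View pics/w3.png

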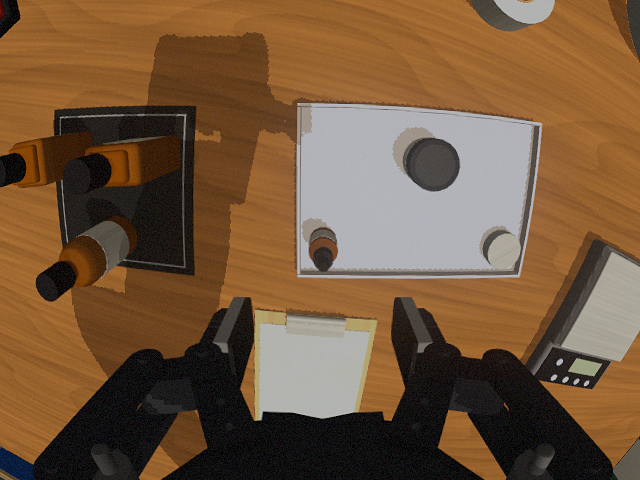

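All three bottles are on the mat (leaning only by perspective), and the jar lid at (432,164) is where expected and now free. Now the jar.

```bash
python3 - <<'E'
from h import *
transfer((.622,-.003),(.511,-.368),.034,.080,wide=.085,lift=.12)
manip.move_l([.46,-.25,.46],.3); manip.wait(.3)
c=manip.read_camera("wrist");cv2.imwrite("pics/w4.png",c["img"][:,:,::-1])
for n,z in [("jar",.05),("scale_pan",.05)]:
    print(n,[(round(q["conf"],2),onz(ray(c,(q["centre"][0]*640,q["centre"][1]*480),True),z)[:2].round(3).tolist()) for q in manip.place_of(n,"wrist")[:2]])
print(proj(c,np.array([.511,-.368,.094]),True))
E
```

```text
grip 0.0544 62.6 [ 0.6225 -0.003   0.1904]
held 0.0544 63.3 Fz [ 0.05 -0.26 -1.31]
down True [ 0.5109 -0.368   0.2364] want z 0.235 [-0.7  1.4  4.2]
t 43.8167
jar [(0.6, [0.578, -0.039]), (0.57, [0.509, -0.371])]
scale_pan []
[456.27718253 184.33890184]
```

View pics/w4.png

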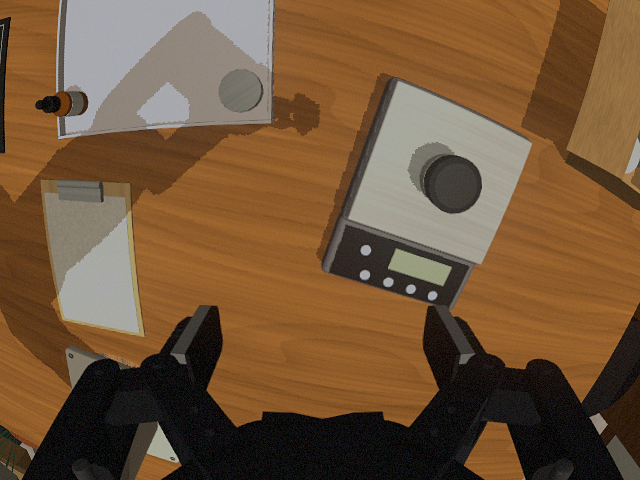

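The jar stands upright on the pan, lid centre at (453,184), pan corners (393,80), (532,142), (484,264), (345,218). I check the centring, then return the bottles.

```bash
python3 - <<'E'
from h import *
c=manip.read_camera("wrist")
P=np.array([onz(ray(c,p,1),.05)[:2] for p in [(393,80),(532,142),(484,264),(345,218)]])
j=onz(ray(c,(453,184),1),.094)[:2]; print(P.round(3).tolist(),P.mean(0).round(4),j.round(4))
if np.linalg.norm(P.mean(0)-j)<.009:
    manip.move_l([.46,-.25,.50],.3)
    for n in ("round","flat","square"): print(n);transfer(SP[n],B[n][:2],B[n][2])
    manip.move_l([.50,.0,.48],.3); manip.wait(.3)
    c=manip.read_camera("wrist");cv2.imwrite("pics/w5.png",c["img"][:,:,::-1])
    for n,z in [("round_bottle",.004),("square_bottle",.004),("flat_bottle",.004),("dropper",.004),("tin",.004)]:
        print(n,[(round(q["conf"],2),onz(ray(c,(q["centre"][0]*640,q["centre"][1]*480),True),z)[:2].round(3).tolist()) for q in manip.place_of(n,"wrist")[:2]])
E
```

```text
[[0.593, -0.29], [0.581, -0.463], [0.429, -0.454], [0.441, -0.279]] [ 0.5112 -0.3714] [ 0.5107 -0.3649]
round
grip 0.0287 59.0 [0.444  0.3434 0.303 ]
held 0.0283 59.3 Fz [ 0.03  0.37 -2.26]
down True [ 0.562  -0.0189  0.303 ] want z 0.302 [ 0.  -0.7  4.3]
t 55.275
flat
grip 0.0285 59.2 [0.5598 0.3003 0.3092]
held 0.0289 59.2 Fz [-0.71 -0.14 -1.52]
down True [0.607  0.0594 0.3092] want z 0.308 [ 0.1 -0.7  5.3]
t 63.5583
square
grip 0.0285 59.3 [0.5419 0.4188 0.2962]
held 0.0285 59.3 Fz [-0.13  0.13 -3.36]
down True [ 0.6375 -0.0691  0.2962] want z 0.295 [-1.8 -1.   5. ]
t 72.8333
round_bottle [(0.7, [0.558, -0.019])]
square_bottle [(0.73, [0.633, -0.074]), (0.59, [0.501, -0.418])]
flat_bottle [(0.71, [0.605, 0.06])]
dropper [(0.72, [0.498, 0.084])]
tin [(0.78, [0.548, -0.138])]
```

View pics/w5.png

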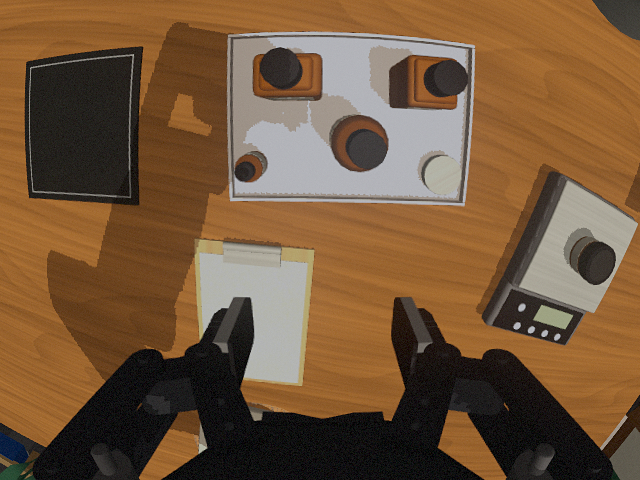

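In this view the tray and bottles match the first picture (the whole view is shifted about 5 px). Dropper (250,166) and tin (442,175) are in place, and the jar is about 5 mm from the pan's middle.

```bash
python3 -c "
from cell import manip
manip.wait(.5);print(manip.hand_in(),manip.get_obs()['time'])"
```

```text
the job is handed in; nothing more can be done
the job is handed in; nothing more can be done
```

The job is handed in at about 74 s: the jar stands on the scale about 5 mm from the pan's middle, and the three bottles are back on their spots within a few mm by camera, but no verdict came back.

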